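# Loosen the left-hand fuel gas nut in the extraction lab

## Robot

A 6-joint arm with a two-finger parallel gripper is mounted at the origin on the work surface. World frame = base frame: x ahead of the robot, y to its left, z up, the work surface at z = 0. Lengths are in m, angles in degrees, forces in N, time in s.
With the tool pointing down it reaches from about 0.35 to 0.875 m from the base axis. Payload 4.2 kg.
Tool frame: the origin (TCP) lies at the centre of the arm's flange, where the gripper is bolted on; the fingertips stand 182 mm ahead of it and the grasp point (between the pads) lies 164 mm ahead of it (r.nose_length is the distance from the TCP to the fingertips, in m); z points along the fingers, y is the line along which they close (so a half turn about z gives the same grasp; the last joint's range is limited). The gripper opens to 87 mm and grips with 3 to 60 N. Pads are 19 mm wide; open, the fingers measure 117 mm over their backs; the gripper's body (75 mm by 190 mm) begins 51 mm behind the grasp point.
Start: joints at [-54.798, 22.042, 0.453, 0, -68.411, -14.817], TCP at [0.218, -0.586, 0.405] pointing down, gripper open.
Joint ranges: [-179.83, 179.83], [-69.29, 118.12], [-61.27, 80.66], [-181.25, 117.63], [-171.15, -9.14], [-177.46, 177.46]. Speed limits (degrees/s): [159.86, 159.86, 180, 180, 180, 180].

## Interface

Orientations are given as a 3x3 rotation matrix whose columns are the frame's x, y, z axes.
In Python, from station import r, vision gives the robot as it stands. The module is installed in compiled form; this text tells all that it offers.
- The arm moves only by the shell command python3 -m creep 'ROWS'. ROWS is JSON, a list of rows, each a list of 7 numbers: the opening, from -1 (shut) to 1 (fully open), then the shift along the tool's x, y, z in mm, then the turn, a rotation vector about the tool's x, y, z in degrees. A call has 1 to 8 rows; each row is the pose to reach, as a shift and turn from the pose commanded when the call began, along the tool's axes at that moment; what a row does not reach only later rows make up. A row lasts 1/12 s, in which the tool goes at most 41.7 mm and 7.16 degrees, less where a joint would pass 70% of its speed; a pose out of reach is approached as far as the arm can. A call with a gripper value outside its range is refused whole. The fingers move at their own pace and stop on an object; the grip force is fixed at half the most. Time passes only in rows, so rows that repeat a pose let the fingers close. It gives the time, the measured TCP pose, the force, the opening and the grip force at its end, in the units of the state.
- r.sense(): the state, without advancing time (a new reading comes with each control period).
- vision.capture(name): name is "scene" or "top" or "wrist"; returns (picture, depth): 420x560x3 uint8, red, green, blue; 420x560 float32, m along the optical axis (not along the pixel's ray), 0 where there is no reading.
- vision.camera_model(name): a dict with "vertical_fov" (degrees; the focal length in pixels is half the picture's height over the tangent of half this angle, whatever the lens; pixels are square), "cx", "cy" (the principal point, pixels), "extrinsics" (4x4, takes a point from camera to world coordinates); the wrist camera has in their place "mount" (4x4, takes a point from camera to tool coordinates, whose origin is the TCP and whose axes are the flange's). Camera axes: x right, y down, z forward; pixel columns grow to the right and rows downward; lengths in m; the calibration is good to about 2 mm. A picture is of the moment at which its call begins: read the wrist's pose just before it. camera_model takes no time and is no camera call.
- r.finish_job(): hands the job in; it is judged then, once.
Trained networks look in the newest picture that a camera, given by its name, has taken for a name from the list of things; names that differ only in an ending like _2 or _b are one class to them, and where a whole thing is asked for, a point or a joint stands for the part that bears it (a point fixed in the world has none). Each returns a list of dicts, best first, with "conf" (0 to 1); they miss things now and then, are a little off and sometimes report something else, mostly with a low value. They report only what shows in the picture. A call takes as long as a camera call. They do not tell look-alikes from the thing itself.
- vision.find_in(camera, thing): "uv" ([column, row] in pixels, amid what is visible of it).
- vision.cut_out(camera, thing): "region" (420x560 bool, what is visible of it) and "uv" ([column, row] in pixels, amid what is visible of it).
The state is a dict: "time_s": time; "joints": joint angles; "joint_velocities": joint speeds; "effort": joint torques, N m; "tcp_pos": TCP position; "ee_rot": TCP orientation; "wrist_force": force on the tool from outside, world axes, zero at the start; "moment": the same for the moment, N m; "gripper_width": opening from 0.0 (shut) to 1.0 (fully open); "gripper_force": force on a finger pad.
Only numpy, scipy, OpenCV 4.12 (cv2) and the standard library are available. Lean on these libraries where they do the work, as an engineer would, in place of code of your own. Each camera call takes 0.05 s, during which the arm holds its last target. There are 200 camera calls.

## Task

Three gas outlets on the lab bench are shut with brass wing nuts. Find the fuel gas one, whose nut is engraved with a black ring and rim notches because its thread is left-handed, and unscrew it clockwise (seen from above) until the white line on the nut meets the white line on the dark collar below it; do not tighten it any further first. Leave the other two nuts as they are.

Things in the scene. Friction and masses are not known exactly. Their poses are not given: they have to be found in the camera images.
- fuel_nut_grip (a point): Brass wing nut to turn, on a fixed 95 mm post with a dark collar: 68 mm flange engraved with a black ring and five rim notches; on it an upright bar 48 long, 14 thick, 30 high. Point: on the nut's vertical axis, about 126 mm above the bench, 23 above the flange, 7 below the bar's top. z up; x along the bar towards its white-lined end; y across the 14 mm (pinch so). Any of three places; yaw varies.
- fuel_nut (a joint): Angle of the fuel gas nut (rad), growing CLOCKWISE seen from above, the way it unscrews. It starts at 0.1 to 0.45; its white line meets the collar's white line at 1.2. It rises 2 mm per rad, turns against 0.08 N m of friction and stays where left. Anticlockwise tightens it, to a stop at -0.3; clockwise it turns on past the line to a stop at 2.2.
- air_nut_tip (a point): Ordinary right-hand brass wing nut on its own outlet, sized like the fuel gas nut and with the same white line but a PLAIN flange: no black ring, no notches. Leave it alone. The point is the end of its bar with the white line, 24 mm from the nut's axis, about 126 mm above the bench; x points outwards along the bar, z up. Yaw varies.
- nitro_nut_tip (a point): Ordinary right-hand brass wing nut on its own outlet, sized like the fuel gas nut and with the same white line but a PLAIN flange: no black ring, no notches. Leave it alone. The point is the end of its bar with the white line, 24 mm from the nut's axis, about 126 mm above the bench; x points outwards along the bar, z up. Yaw varies.
There are look-alikes about, which are no part of the job. What is shaped like the part that bears fuel_nut_grip but pink is not meant.

How it is judged:
By the outcome, as a careful person would: the job done as asked, in the order asked, and still so for the second after the job is handed in, with the robot touching nothing.
It also fails if it takes over 32 s, if anything falls off the work surface, if the arm or the gripper's body presses on something with over 40 N, if the wrist force passes 120 N, or if a joint passes its speed limit or range.

## Working session

There is one attempt and no reset: what is moved stays moved. The work goes in short steps, Python scripts to look and compute and a shell command to move; the robot and the scene stay as the last step left them, time stands still between calls to the robot, and variables do not carry over. Pictures are saved under pics/ and viewed, at most 10 in all, crops included, and the job is handed in when it is done.

```bash
mkdir -p pics
cat > h.py <<'E'
import numpy as np,cv2
from station import r,vision
def cam(n):
    m=vision.camera_model(n); f=210/np.tan(np.radians(m["vertical_fov"])/2)
    if "extrinsics" in m: T=np.array(m["extrinsics"])
    else:
        s=r.sense(); B=np.eye(4); B[:3,:3]=s["ee_rot"]; B[:3,3]=s["tcp_pos"]; T=B@np.array(m["mount"])
    return m,f,T
def world(c,u,v,d):
    m,f,T=c; d=np.asarray(d)
    p=np.stack([(u-m["cx"])/f*d,(v-m["cy"])/f*d,d,np.ones_like(d)],-1)
    return (p@T.T)[...,:3]
def cloud(c,D):
    v,u=np.mgrid[:420,:560]; return world(c,u,v,D.astype(float))
def save(n,im): cv2.imwrite("pics/"+n+".png",im[...,::-1])
E
python3 - <<'E'
from h import *
for n in ("top","scene"):
    c=cam(n); I,D=vision.capture(n); np.savez(n,I=I,D=D); save(n+"0",I)
    P=cloud(c,D)
    for t in ("fuel_nut_grip","air_nut_tip"):
        for q in vision.cut_out(n,t):
            print(n,t,round(q["conf"],2),np.round(q["uv"]),np.round(np.median(P[q["region"]&(D>0)],0),3))
E
```

```text
top fuel_nut_grip 0.88 [345. 185.] [ 0.547 -0.19   0.106]
top fuel_nut_grip 0.85 [340. 281.] [ 0.372 -0.169  0.106]
top fuel_nut_grip 0.68 [434. 233.] [ 0.448 -0.353  0.105]
top air_nut_tip 0.9 [150. 180.] [0.564 0.181 0.106]
scene fuel_nut_grip 0.97 [201. 196.] [ 0.558 -0.184  0.105]
scene fuel_nut_grip 0.73 [264. 146.] [ 0.382 -0.165  0.105]
scene fuel_nut_grip 0.62 [166. 136.] [ 0.458 -0.35   0.104]
scene air_nut_tip 0.78 [380. 300.] [0.577 0.185 0.105]
```

View pics/top0.png

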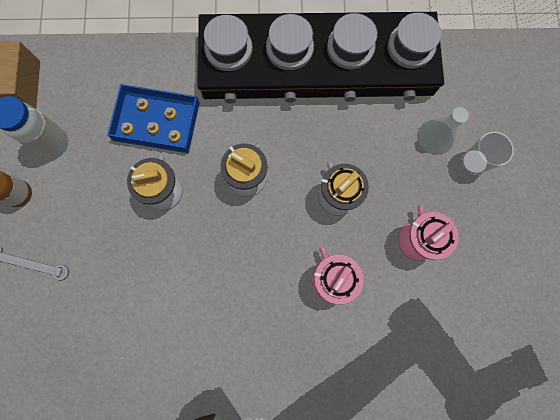

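Run:
```python
from h import *
I=np.load("top.npz")["I"]
cs=[cv2.resize(I[v-35:v+35,u-35:u+35],(400,300) if 0 else (300,300),interpolation=cv2.INTER_CUBIC) for u,v in((345,185),(340,281),(434,233),(150,180))]
save("crops",np.vstack([np.hstack(cs[:2]),np.hstack(cs[2:])]))
```

```text
(no output)
```

View pics/crops.png

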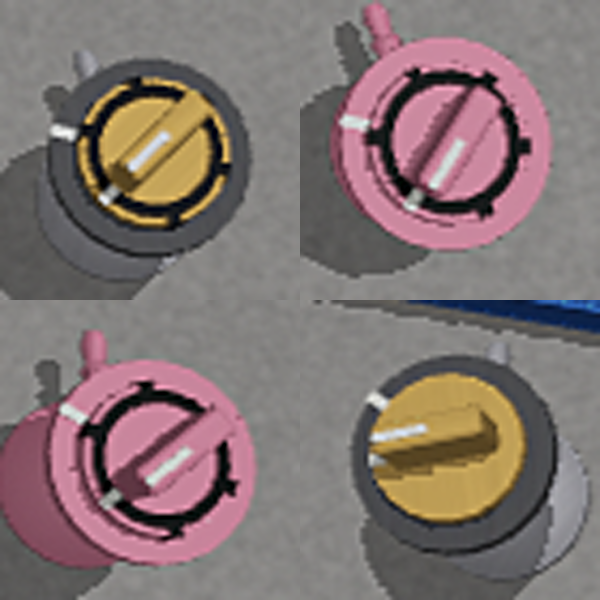

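The candidates are brass with a ring at (345,185), pink at (340,281) and (434,233), and plain brass at (150,180) and (244,166). The one at (345,185) is the fuel gas nut: it is brass, with a black ring and rim notches, and the crop confirms it. Its white line points lower-left and the collar's points left, so turning clockwise closes the gap.

```bash
cat >> h.py <<'E'
def bar(c,I,D,g,zr=(0.118,0.16)):
    P=cloud(c,D); m=(D>0)&(np.hypot(P[...,0]-g[0],P[...,1]-g[1])<.05)
    b=m&(P[...,2]>zr[0])&(P[...,2]<zr[1])
    Q=P[b]; print("bar n",b.sum(),"zmax",np.percentile(Q[:,2],[50,95]).round(4))
    (cx,cy),wh,a=cv2.minAreaRect((Q[:,:2]*1000).astype(np.float32)); print("rect",cx,cy,wh,a)
    w=m&(I.min(-1)>165)&(np.ptp(I.astype(int),axis=-1)<50)
    n,L,s,C=cv2.connectedComponentsWithStats(w.astype(np.uint8))
    for i in range(1,n):
        if s[i,4]>3:
            q=P[L==i].mean(0); print("white",C[i].round(1),s[i,4],(q*1000).round(1),"ang from rect centre",np.degrees(np.arctan2(q[1]-cy/1e3,q[0]-cx/1e3)).round(1))
E
python3 - <<'E'
from h import *
z=np.load("top.npz"); c=cam("top"); bar(c,z["I"],z["D"],(.547,-.19))
P=cloud(c,z["D"]);m=(np.hypot(P[...,0]-.547,P[...,1]+.19)<.17)&(P[...,2]>.14);print(m.sum(),P[m].max(0) if m.any() else 0)
s=r.sense();print(np.round(s["ee_rot"],3),s["tcp_pos"]); print(vision.camera_model("wrist"))
E
```

```text
bar n 209 zmax [0.1345 0.1367]
rect 549.115478515625 -192.24102783203125 (14.1199312210083, 48.258583068847656) 43.660884857177734
white [323.9 180.4] 13 [ 561.1 -152.7   97.5] ang from rect centre 73.1
white [344.4 184.7] 27 [ 542.3 -185.   135.3] ang from rect centre 133.1
white [334.  196.2] 4 [ 527.5 -169.6  105.3] ang from rect centre 133.6
0 0
[[-0.937 -0.348 -0.   ]
 [-0.348  0.937  0.001]
 [ 0.     0.001 -1.   ]] [ 0.21771626 -0.5857931   0.40439471]
{'vertical_fov': 65.15200840020981, 'cx': 279.54581586386104, 'cy': 207.54295154029202, 'mount': array([[ 7.56909331e-04, -9.66305169e-01, -2.57398033e-01,
         6.94891945e-02],
       [ 9.99999677e-01,  8.01394166e-04, -6.79190842e-05,
         4.73758722e-05],
       [ 2.71907844e-04, -2.57397898e-01,  9.66305463e-01,
         1.95036657e-02],
       [ 0.00000000e+00,  0.00000000e+00,  0.00000000e+00,
         1.00000000e+00]])}
```

```bash
cat >> h.py <<'E'
def togo(p,yaw_y):
    "tool-frame shift (mm) and z turn (deg) to bring TCP to p, with tool y at yaw_y"
    s=r.sense(); R=np.array(s["ee_rot"]); d=R.T@(np.array(p)-s["tcp_pos"])*1000
    t=(np.degrees(np.arctan2(R[1,1],R[0,1]))-yaw_y+180)%360-180
    print("shift",d.round(1),"turn z",t.round(2),"tilt",R[:,2].round(4),"joints",np.round(s["joints"],1),"t",round(s["time_s"],2))
E
python3 - <<'E'
from h import *
z=np.load("top.npz"); P=cloud(cam("top"),z["D"])
m=(P[...,0]>.1)&(P[...,0]<.68)&(P[...,1]<-.05)&(P[...,1]>-.75)&(z["D"]>0); print(np.sort(P[m][:,2])[-5:])
togo((.549,-.192,.405),223.5)
E
```

```text
[0.13785245 0.13810032 0.13817392 0.13827598 0.13842219]
shift [-447.7  253.8   -0.5] turn z -113.12 tilt [-3.e-04  6.e-04 -1.e+00] joints [-54.8  22.1   0.4  -0.  -68.4 -14.8] t 0.3
```

```bash
python3 -m creep '[[1,-28,16,0,0,0,-7],[1,-56,32,0,0,0,-14],[1,-84,48,0,0,0,-21],[1,-112,63,0,0,0,-28],[1,-140,79,0,0,0,-35],[1,-168,95,0,0,0,-42],[1,-196,111,0,0,0,-49],[1,-224,127,0,0,0,-56]]'
python3 -c "
from h import *
togo((.549,-.192,.405),223.5)"
```

```text
time_s: 0.97
tcp_pos: [0.3841, -0.3874, 0.4049]
ee_rot: [[-0.23, -0.973, 0.0], [-0.973, 0.23, -0.0], [0.0, -0.0, -1.0]]
wrist_force: [0.6, -0.7, -0.5]
gripper_width: 1.003
gripper_force: 0.0
shift [-2.280e+02 -1.156e+02 -1.000e-01] turn z -56.77 tilt [ 2.e-04 -1.e-04 -1.e+00] joints [-28.2  14.3 -10.8  -0.  -64.9  14.9] t 0.97
```

```bash
python3 -m creep '[[1,-28,-14,0,0,0,-7],[1,-57,-29,0,0,0,-14],[1,-86,-43,0,0,0,-21],[1,-114,-58,0,0,0,-28],[1,-143,-72,0,0,0,-35.5],[1,-171,-87,0,0,0,-42.5],[1,-200,-101,0,0,0,-49.5],[1,-228,-115.6,0,0,0,-56.6]]'
python3 - <<'E'
from h import *
c=cam("wrist");I,D=vision.capture("wrist");save("w1",I)
bar(c,I,D,(.549,-.192))
togo((.549,-.192,.405),223.5)
E
```

```text
time_s: 1.63
tcp_pos: [0.5502, -0.1929, 0.4049]
ee_rot: [[0.687, -0.727, 0.0], [-0.727, -0.687, 0.0], [0.0, -0.0, -1.0]]
wrist_force: [0.6, 0.3, -0.1]
gripper_width: 1.004
gripper_force: 0.0
bar n 1026 zmax [0.1336 0.135 ]
rect 550.8865356445312 -193.68325805664062 (13.734074592590332, 47.13375473022461) 43.432865142822266
white [280.  224.5] 129 [ 543.2 -185.1  134.5] ang from rect centre 131.8
white [240.9 222.7] 50 [ 562.1 -152.8   96.3] ang from rect centre 74.7
shift [-1.6  4.7 -0.5] turn z 0.34 tilt [ 2.9e-03  3.0e-04 -1.0e+00] joints [ -3.1  18.1  -5.4  -0.  -66.3  46.9] t 1.68
```

View pics/w1.png

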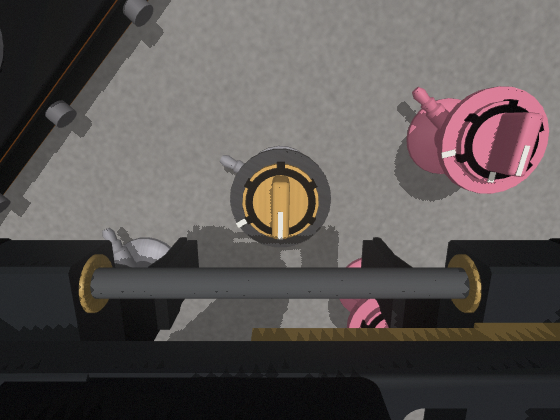

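The wrist view shows the fuel nut at (280,200) between the fingers, with its bar line at (280,224) and the collar line at (241,223). The pink look-alikes are at the right.

```bash
python3 -m creep '[[1,0,0,0,0,0,0],[1,0,0,0,0,0,0],[1,0,0,0,0,0,0]]' | head -2
python3 - <<'E'
from h import *
c=cam("wrist");I,D=vision.capture("wrist")
bar(c,I,D,(.549,-.192))
P=cloud(c,D);m=(np.hypot(P[...,0]-.55,P[...,1]+.193)<.06)
for lo,hi in((.099,.108),(.088,.0975)):
    Q=P[m&(P[...,2]>lo)&(P[...,2]<hi)]; print(len(Q),np.median(Q[:,2]),cv2.minEnclosingCircle((Q[:,:2]*1000).astype(np.float32)))
togo((.5505,-.193,.405),223.4)
E
```

```text
time_s: 1.93
tcp_pos: [0.549, -0.1948, 0.4047]
bar n 1025 zmax [0.1335 0.1349]
rect 550.5657958984375 -193.1975860595703 (13.741955757141113, 48.156776428222656) 42.92652893066406
white [277.  224.4] 119 [ 543.7 -185.5  134.4] ang from rect centre 131.4
white [238.6 223.4] 47 [ 562.1 -152.8   96. ] ang from rect centre 74.1
3480 0.10417365577982574 ((550.44775390625, -193.14962768554688), 35.17979049682617)
3207 0.09550470076990647 ((550.6950073242188, -192.85366821289062), 46.12511444091797)
shift [-0.4 -2.6 -0.2] turn z -0.51 tilt [-3.e-04 -0.e+00 -1.e+00] joints [ -3.6  17.9  -5.7   0.  -66.4  46.5] t 1.98
```

```bash
python3 -m creep '[[1,-0.4,-2.6,20,0,0,-0.3],[1,-0.4,-2.6,45,0,0,-0.3],[1,-0.4,-2.6,70,0,0,-0.3],[1,-0.4,-2.6,90,0,0,-0.3],[1,-0.4,-2.6,104,0,0,-0.3],[1,-0.4,-2.6,112.5,0,0,-0.3],[1,-0.4,-2.6,112.5,0,0,-0.3],[1,-0.4,-2.6,112.5,0,0,-0.3]]'
python3 - <<'E'
from h import *
togo((.5505,-.1931,.292),223.1)
E
```

```text
time_s: 2.65
tcp_pos: [0.551, -0.193, 0.2927]
ee_rot: [[0.685, -0.729, 0.0], [-0.729, -0.685, -0.0], [0.0, 0.0, -1.0]]
wrist_force: [0.0, -1.0, 0.0]
gripper_width: 1.002
gripper_force: 0.0
shift [-0.3  0.5  0.7] turn z 0.14 tilt [ 3.e-04 -4.e-04 -1.e+00] joints [ -3.4  23.9 -14.1   0.  -51.9  46.6] t 2.65
```

Before closing I bias the gripper 1.5° clockwise, so that seating the pads cannot tighten the nut.

```bash
python3 -m creep '[[1,0,0.3,0,0,0,1.5],[0,0,0.3,0,0,0,1.5],[-0.5,0,0.3,0,0,0,1.5],[-1,0,0.3,0,0,0,1.5],[-1,0,0.3,0,0,0,1.5],[-1,0,0.3,0,0,0,1.5],[-1,0,0.3,0,0,0,1.5],[-1,0,0.3,0,0,0,1.5]]'
```

```text
time_s: 3.32
tcp_pos: [0.5509, -0.1925, 0.2923]
ee_rot: [[0.666, -0.746, 0.0], [-0.746, -0.666, -0.0], [0.0, 0.0, -1.0]]
wrist_force: [-0.5, -0.0, -0.6]
gripper_width: 0.557
gripper_force: 0.0
```

```bash
python3 -m creep '[[-1,0,0,0,0,0,0],[-1,0,0,0,0,0,0],[-1,0,0,0,0,0,0],[-1,0,0,0,0,0,0],[-1,0,0,0,0,0,0],[-1,0,0,0,0,0,0],[-1,0,0,0,0,0,0],[-1,0,0,0,0,0,0]]'
```

```text
time_s: 3.98
tcp_pos: [0.5504, -0.193, 0.2923]
ee_rot: [[0.666, -0.746, -0.002], [-0.746, -0.666, -0.001], [-0.001, 0.002, -1.0]]
wrist_force: [-3.6, -5.3, 1.1]
gripper_width: 0.161
gripper_force: 30.0
```

```bash
python3 -m creep '[[-1,0,0.2,-0.1,0,0,3],[-1,0,0.2,-0.3,0,0,7],[-1,0,0.2,-0.4,0,0,11],[-1,0,0.2,-0.5,0,0,15],[-1,0,0.2,-0.7,0,0,19],[-1,0,0.2,-0.8,0,0,23],[-1,0,0.2,-0.9,0,0,26],[-1,0,0.2,-0.9,0,0,26]]'
```

```text
time_s: 4.65
tcp_pos: [0.5503, -0.193, 0.2931]
ee_rot: [[0.271, -0.963, -0.001], [-0.963, -0.271, -0.0], [0.0, 0.002, -1.0]]
wrist_force: [-2.9, -3.4, 1.3]
gripper_width: 0.158
gripper_force: 30.0
```

Turning smoothly. I'll do another 27°, then measure.

```bash
python3 -m creep '[[-1,0,0,-0.1,0,0,3],[-1,0,0,-0.3,0,0,7],[-1,0,0,-0.4,0,0,11],[-1,0,0,-0.5,0,0,15],[-1,0,0,-0.7,0,0,19],[-1,0,0,-0.8,0,0,23],[-1,0,0,-1,0,0,27],[-1,0,0,-1,0,0,27]]'
python3 - <<'E'
from h import *
togo((.5505,-.1931,.294),164.2)
c=cam("wrist");I,D=vision.capture("wrist");save("w2",I)
I,D=vision.capture("top");bar(cam("top"),I,D,(.549,-.192))
save("t2",cv2.resize(I[135:235,285:405],(720,600),interpolation=cv2.INTER_CUBIC))
E
```

```text
time_s: 5.32
tcp_pos: [0.5503, -0.193, 0.2941]
ee_rot: [[-0.196, -0.981, -0.001], [-0.981, 0.196, -0.0], [0.001, 0.001, -1.0]]
wrist_force: [-2.4, -4.0, 1.1]
gripper_width: 0.162
gripper_force: 30.0
shift [ 0.1 -0.2  0.1] turn z 4.52 tilt [-1.4e-03 -4.0e-04 -1.0e+00] joints [ -3.4  23.8 -14.1   0.  -52.2  -7.9] t 5.32Traceback (most recent call last):
  File "<stdin>", line 4, in <module>
  File "h.py", line 19, in bar
    Q=P[b]; print("bar n",b.sum(),"zmax",np.percentile(Q[:,2],[50,95]).round(4))
                                         ~~~~~~~~~~~~~^^^^^^^^^^^^^^^^
    return _quantile_unchecked(
        a, q, axis, out, overwrite_input, method, keepdims, weights)
    return _ureduce(a,
                    func=_quantile_ureduce_func,
    ...<5 lines>...
                    overwrite_input=overwrite_input,
                    method=method)
    r = func(a, **kwargs)
    result = _quantile(arr,
                       quantiles=q,
    ...<2 lines>...
                       out=out,
                       weights=wgt)
    slices_having_nans = np.isnan(arr[-1, ...])
                                  ~~~^^^^^^^^^
IndexError: index -1 is out of bounds for axis 0 with size 0
```

View pics/w2.png

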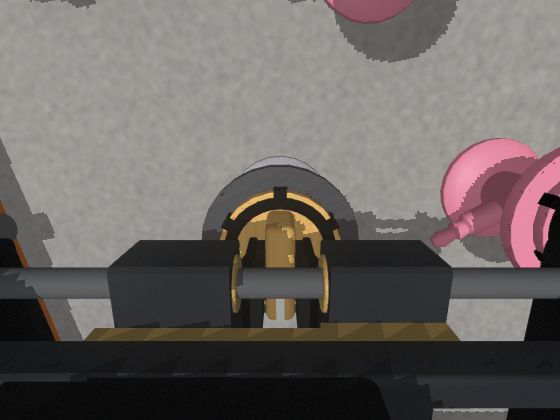

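The nut is held at (280,250), but its line is hidden behind the gripper. I'll turn 4° more, then release, rise and check.

```bash
python3 -m creep '[[-1,0,0,-0.1,0,0,2],[-1,0,0,-0.1,0,0,4],[-1,0,0,-0.1,0,0,4],[-1,0,0,-0.1,0,0,4],[-0.5,0,0,-0.1,0,0,4],[0,0,0,-0.1,0,0,4],[0.6,0,0,-0.1,0,0,4],[1,0,0,-0.1,0,0,4]]'|head -3; python3 -m creep '[[1,0,0,0,0,0,0],[1,0,0,0,0,0,0],[1,0,0,0,0,0,0],[1,0,0,0,0,0,0],[1,0,0,0,0,0,0],[1,0,0,0,0,0,0],[1,0,0,0,0,0,0],[1,0,0,0,0,0,0]]'; python3 -m creep '[[1,0,0,-20,0,0,0],[1,0,0,-45,0,0,0],[1,0,0,-70,0,0,0],[1,0,0,-90,0,0,0],[1,0,0,-105,0,0,0],[1,0,0,-112,0,0,0],[1,0,0,-112,0,0,0],[1,0,0,-112,0,0,0]]'
python3 - <<'E'
from h import *
c=cam("wrist");I,D=vision.capture("wrist");save("w3",cv2.resize(I[130:270,190:370],(720,560),interpolation=cv2.INTER_CUBIC))
bar(c,I,D,(.549,-.192))
togo((.5505,-.1931,.405),164.2)
E
```

```text
time_s: 6.08
tcp_pos: [0.5511, -0.1923, 0.2943]
ee_rot: [[-0.262, -0.965, 0.001], [-0.965, 0.262, 0.0], [-0.001, -0.001, -1.0]]
time_s: 6.75
tcp_pos: [0.5507, -0.1927, 0.2942]
ee_rot: [[-0.262, -0.965, 0.0], [-0.965, 0.262, 0.0], [-0.0, -0.0, -1.0]]
wrist_force: [-0.8, -0.8, -0.7]
gripper_width: 0.96
gripper_force: 0.0
time_s: 7.42
tcp_pos: [0.5505, -0.1926, 0.4056]
ee_rot: [[-0.263, -0.965, -0.001], [-0.965, 0.263, 0.001], [-0.0, 0.001, -1.0]]
wrist_force: [0.1, -0.4, -0.3]
gripper_width: 1.001
gripper_force: 0.0
bar n 1059 zmax [0.1355 0.1369]
rect 550.6676025390625 -193.1340789794922 (48.4351921081543, 13.731047630310059) 74.841796875
white [280.2 214.7] 31 [ 551.  -189.9  136.4] ang from rect centre 83.9
white [279.9 229.6] 21 [ 554.5 -178.   136.3] ang from rect centre 75.7
shift [ 0.5 -0.2 -0.1] turn z 0.57 tilt [-2.1e-03  8.0e-04 -1.0e+00] joints [ -3.4  18.   -5.6  -0.  -66.6 -11.8] t 7.47
```

View pics/w3.png

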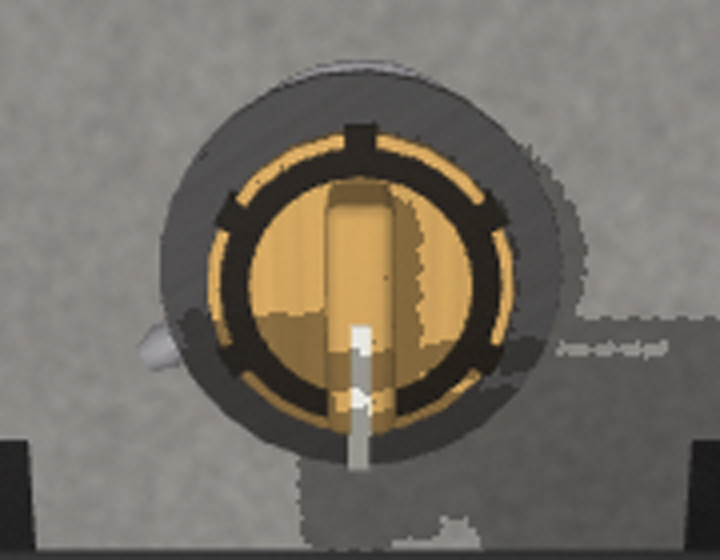

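The crop shows the bar's line (column 361, rows 325–410) running into the collar's line (column 358, rows 410–468), so they look aligned. I'll quantify the remainder from shaded-white pixels.

Run:
```python
from h import *
for k in range(2):
    c=cam("wrist");I,D=vision.capture("wrist"); P=cloud(c,D); o=np.array([.5506,-.1931])
    J=I.astype(int); m=(J.min(-1)>105)&(np.ptp(J,axis=-1)<30)&(D>0)
    d=P[...,:2]-o; R=np.hypot(d[...,0],d[...,1]); m&=(R<.048)&(P[...,2]>.08)
    A=np.degrees(np.arctan2(d[...,1],d[...,0])); m&=abs(A-75)<15
    for lo,hi in((.092,.100),(.1,.112),(.13,.14)):
        s=m&(P[...,2]>lo)&(P[...,2]<hi)&(R>.01)
        if s.any(): v,u=np.nonzero(s); q=P[s].mean(0); print(lo,s.sum(),u.mean().round(2),v.min(),v.max(),(q*1000).round(1),"A",np.degrees(np.arctan2(q[1]-o[1],q[0]-o[0])).round(2))
I,D=vision.capture("top"); bar(cam("top"),I,D,(.549,-.192))
```

```text
0.092 49 278.76 239 247 [ 562.  -152.2   96.2] A 74.46
0.13 70 279.14 224 238 [ 554.9 -177.1  136.3] A 74.99
0.092 41 278.07 240 247 [ 562.4 -152.2   96.2] A 73.83
0.13 80 279.0 224 239 [ 554.9 -177.   136.5] A 75.08
bar n 8 zmax [0.1325 0.1353]
rect 555.6564331054688 -169.62960815429688 (1.1361080408096313, 12.18525218963623) 69.4098892211914
white [393.   38.5] 4 [ 554.6 -148.9  571.3] ang from rect centre 93.0
white [391.  46.] 9 [ 548.8 -147.2  570. ] ang from rect centre 107.0
```

The remaining misalignment is about 0.8°, within measurement error. The gripper is open and clear of the nut.

```bash
python3 -c "
from station import r
print(r.finish_job())"
```

```text
the job is handed in; nothing more can be done
None
```

I unscrewed the fuel gas nut clockwise until its white line met the collar's (within about 1° by wrist camera), didn't touch the other two nuts, and handed the job in at about 8 s with the gripper clear; the hand-in returned no verdict.

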